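# Fit the tube carousel onto the studs of its drive

### The job

Pick up the metal tube carousel by its blue grip, fit it over the brass centre pin of the drive unit, and turn it under a light touch until its five holes find the five studs; then lower it, still held, until it sits fully home and level on the drive's flange, and let go. Be gentle: never force it down on the studs and never let it drop onto them, and leave the vials and the petri dish where they are.

Things in the scene. Friction and masses are not known exactly. Their poses are not given: they have to be found in the camera images.
- carousel: tube carousel, loose, about 0.35 kg: aluminium-coloured disc, 116 mm across, 12 mm thick, ten half-round notches in its rim, five through holes of 10 mm on a circle of 36 mm radius, 72 degrees apart, one of them on the carousel's +x axis; square blue hand grip in the middle. Origin: centre of the disc's underside, z up. Starts flat on three 1.2 mm rubber feet under its rim, any yaw.
- grip_top (a point): centre of the top face of the carousel's blue hand grip, 55 mm above the disc's underside. The grip is 28 x 28 mm, its sides parallel to the carousel's x and y axes, and reaches down to a 3 mm collar (45 mm across) on the disc. Inside it is a blind square bore, 15.5 mm wide and 43 mm deep, open below, for the drive's pin.
- drive: drive unit, fixed: grey housing 140 x 140 x 47 mm with a white top plate, origin at the centre of its underside, z up, control panel on its -x side. On top a dark round flange (94 mm across, face 51 mm above the table) with a brass centre pin and five steel studs. The flange is braked at an arbitrary angle in the housing, which this pose does NOT tell: see it or feel for it.
- seat (a point): centre of the flange's face at the foot of the pin; the carousel's origin lies here when home. Studs: 7 mm thick, 10 mm tall, tips chamfered, on 36 mm radius, 72 degrees apart. With holes off the studs the carousel rests on their tips, 10 mm above home; within about 2 degrees of a match it can go down. A press of 3 to 6 N is enough while turning; over 40 N damages them.
- pin_tip (a point): top of the brass centre pin, 34 mm above the flange's face; the pin is 14 mm thick, its top 7 mm tapering to 5 mm
- vial_a: small vial with a black cap, 27 mm thick, 50 mm tall, origin at its underside; leave alone
- vial_b: small vial with a white cap, 27 mm thick, 50 mm tall, origin at its underside; leave alone
- petri: covered clear petri dish lying flat, 89 mm across, 18 mm high, origin at its underside; leave alone
Mind the look-alikes: they are no part of the job. Of the things that look like the carousel, take the one that is farthest to the robot's left at the start.

How it is judged:
By the outcome, as a careful person would: the job done as asked, in the order asked, and still so for the second after the job is handed in, with the robot touching nothing.
It also fails if it takes over 67 s, if anything falls off the work surface, if the arm or the gripper's body presses on something with over 40 N, if the wrist force passes 120 N, or if a joint passes its speed limit or range.

### The arm

A 6-joint arm with a two-finger parallel gripper is mounted at the origin on a cart in front of the work surface, level with it; the furniture and walls round the work are solid. World frame = base frame: x ahead of the robot, y to its left, z up, the work surface at z = 0. Lengths are in m, angles in degrees, forces in N, time in s.
With the tool pointing down it reaches from about 0.325 to 0.775 m from the base axis. Payload 5.5 kg.
Tool frame: the origin (TCP) lies on the centre line of the jaws, within the pads' length; the fingertips stand 11 mm ahead of it and the grasp point (between the pads) lies 8 mm behind it; x points along the fingers, z is the direction in which the jaws open and shut, and the axes are right-handed (so a half turn about x gives the same grasp; the last joint's range is limited). The gripper opens to 85 mm and grips with 20 to 120 N. Pads are 22 mm wide; open, the fingers measure 114 mm over their backs; the gripper's body (76 mm by 85 mm) begins 54 mm behind the grasp point. The pads swing forward as they close: fully open they stand 13 mm farther back than shut.
Start: joints at [-76.988, 5.22, 70.514, -0, 104.267, -3.249], TCP at [0.168, -0.576, 0.242] pointing down, gripper open.
Joint ranges: [-164.24, 164.24], [-49.07, 125.15], [9.68, 141.18], [-86.29, 266.29], [3.28, 154.24], [-151.56, 151.56]. Speed limits (degrees/s): [147.25, 147.25, 172.46, 180, 180, 180].

### API

Orientations are given as [roll, pitch, yaw] about the fixed x, y, z axes, in that order (R = Rz(yaw) Ry(pitch) Rx(roll)).
In Python, from station import env gives the robot as it stands.
- The arm moves only by the shell command python3 -m handwheel 'ROWS' [FORCE]. ROWS is text: rows parted by semicolons, each of 7 numbers parted by spaces: the turn, a rotation vector about the tool's x, y, z in degrees, then the shift along the tool's x, y, z in m, then the closure in counts, from 0 (fully open) to 255 (shut). A call has 1 to 20 rows; each row is the pose to reach, as a shift and turn from the pose commanded when the call began, along the tool's axes at that moment; what a row does not reach only later rows make up. A row lasts 1/8 s, in which the tool goes at most 62.5 mm and 10.7 degrees, less where a joint would pass 70% of its speed; a pose out of reach is approached as far as the arm can. A call with a gripper value outside its range is refused whole. The fingers move at their own pace and stop on an object; FORCE is the grip in N (left out, the last holds). Time passes only in rows, so rows that repeat a pose let the fingers close. It gives the time, the measured TCP pose, the force and the opening at its end, in the units of the state.
- env.get_obs(): the state, without advancing time (a new reading comes with each control period).
- env.grab_frame(name): name is "scene" or "top" or "wrist"; returns a dict with "frame" (480x640x3 uint8, blue, green, red), "K" (3x3 intrinsics, pixels), "position" and "rotation" of the camera in the world; the wrist camera has in their place "mount" (4x4, takes a point from camera to tool coordinates, whose origin is the TCP and whose axes are the tool frame's). Camera axes: x right, y down, z forward; pixel columns grow to the right and rows downward; lengths in m; the calibration is good to about 2 mm. A picture is of the moment at which its call begins: read the wrist's pose just before it. There is no depth.
- env.sign_off(): hands the job in, once; it reports no verdict.
Trained networks look in the newest picture that a camera, given by its name, has taken for a name from the list of things; names that differ only in an ending like _2 or _b are one class to them, and where a whole thing is asked for, a point or a joint stands for the part that bears it (a point fixed in the world has none). Each returns a list of dicts, best first, with "confidence" (0 to 1); they miss things now and then, are a little off and sometimes report something else, mostly with a low value. They report only what shows in the picture. A call takes as long as a camera call. They do not tell look-alikes from the thing itself.
- env.search_frame(camera, thing): "rect" ([centre column, centre row, width, height] in pixels, round what is visible of it).
The state is a dict: "clock": time; "joint_pos": joint angles; "joint_velocities": joint speeds; "joint_efforts": joint torques, N m; "ee_pos": TCP position; "tool_rot": TCP orientation; "ft_force": force on the tool from outside, world axes, zero at the start; "moment": the same for the moment, N m; "opening": opening from 0.0 (shut) to 1.0 (fully open).
Only numpy, scipy, OpenCV 4.12 (cv2) and the standard library are available. Lean on these libraries where they do the work, as an engineer would, in place of code of your own. Each camera call takes 0.05 s, during which the arm holds its last target.

## Working session

There is one attempt and no reset: what is moved stays moved. The work goes in short steps, Python scripts to look and compute and a shell command to move; the robot and the scene stay as the last step left them, time stands still between calls to the robot, and variables do not carry over. Pictures are saved under pics/ and viewed, and the job is handed in when it is done.

```bash
ls; mkdir -p pics
python3 - <<'E'
from station import env
import cv2
o=env.get_obs(); print(o)
for n in ["top","scene"]:
    f=env.grab_frame(n); cv2.imwrite(f"pics/{n}0.png",f["frame"]); print(n,f["K"],f["position"],f["rotation"])
    for t in ["carousel","drive","grip_top","pin_tip","vial_a","petri"]:
        print(t,[(r["confidence"],[round(x) for x in r["rect"]]) for r in env.search_frame(n,t)])
E
```

```text
pics
{'clock': 0.0, 'joint_pos': array([-7.69894634e+01,  5.26372204e+00,  7.05798593e+01,  1.14828048e-03,
        1.04266409e+02, -3.24957766e+00]), 'joint_velocities': array([-0.01351158,  0.06397746,  0.04259111, -0.01710839,  0.00439379,
       -0.01071152]), 'joint_efforts': array([-3.29676077e-04, -4.58733630e+01, -4.18018341e+01, -4.38795735e-05,
        1.16040491e-02, -7.24056378e-06]), 'ee_pos': array([ 0.1679386 , -0.57576001,  0.24116434]), 'tool_rot': array([176.17044753,  89.89000424, 102.43084365]), 'ft_force': array([ 0.44493672,  0.30625824, -0.26927692]), 'moment': array([0.019492  , 0.02122558, 0.00245491]), 'opening': 1.0002272316998113}
top [[512.25344708   0.         312.96828535]
 [  0.         512.25344708 242.55424869]
 [  0.           0.           1.        ]] [ 0.33596826 -0.06932322  1.06051547] [-169.0611176     0.36356131  -88.71846973]
carousel [(0.73, [262, 328, 57, 62]), (0.6, [400, 362, 58, 61])]
drive [(0.78, [378, 274, 72, 77])]
grip_top [(0.76, [400, 362, 55, 61]), (0.58, [265, 328, 55, 59]), (0.57, [223, 242, 60, 54])]
pin_tip [(0.81, [376, 272, 77, 76])]
vial_a [(0.55, [208, 170, 16, 18]), (0.51, [252, 172, 17, 19])]
petri [(0.65, [438, 165, 40, 42])]
scene [[620.97684911   0.         317.18092747]
 [  0.         620.97684911 235.17925981]
 [  0.           0.           1.        ]] [-0.30511176  0.67386957  0.61658503] [-115.10492947    1.18513266 -132.24391704]
carousel [(0.96, [338, 324, 64, 43]), (0.58, [236, 304, 63, 47])]
drive [(0.78, [374, 255, 78, 62])]
grip_top [(0.86, [338, 325, 63, 50]), (0.83, [238, 305, 64, 47])]
pin_tip [(0.56, [375, 257, 78, 53])]
vial_a [(0.7, [217, 263, 12, 26]), (0.59, [175, 277, 16, 31])]
petri [(0.8, [345, 213, 32, 23])]
```

View pics/top0.png

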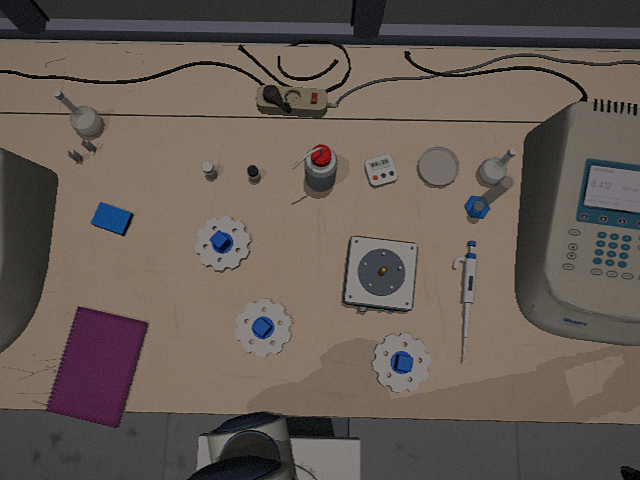

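View pics/scene0.png

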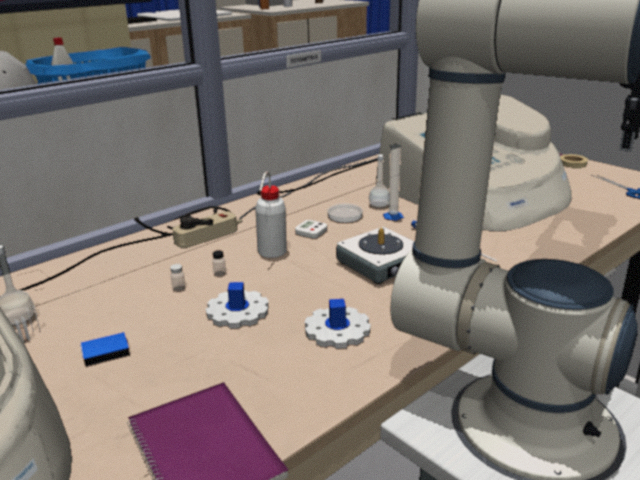

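```bash
cat > h.py <<'E'
import numpy as np, cv2
from scipy.spatial.transform import Rotation as R
def rot(r):
    r=np.asarray(r,float)
    return r if r.shape==(3,3) else R.from_euler('xyz',r,degrees=True).as_matrix()
def ray(K,p,Rm,uv,z):
    d=rot(Rm)@np.linalg.solve(np.asarray(K),[uv[0],uv[1],1.]); p=np.asarray(p)
    return p+d*(z-p[2])/d[2]
def proj(K,p,Rm,X):
    c=rot(Rm).T@(np.asarray(X)-p); q=np.asarray(K)@c; return q[:2]/q[2]
def wcam(f,o):
    M=np.asarray(f["mount"]); Rt=rot(o["tool_rot"])
    return o["ee_pos"]+Rt@M[:3,3], Rt@M[:3,:3]
E
python3 - <<'E'
import sys; sys.path.insert(0,'.')
from h import *
im=cv2.imread("pics/top0.png")
cv2.imwrite("pics/top0z.png",cv2.resize(im[120:420,190:460],None,fx=2.2,fy=2.0)[:600,:800])
K=[[512.25344708,0,312.96828535],[0,512.25344708,242.55424869],[0,0,1]];p=[0.33596826,-0.06932322,1.06051547];r=[-169.0611176,0.36356131,-88.71846973]
for n,uv,z in [("c",(262,328),.02),("c2",(400,362),.02),("dec3",(223,242),.02),("drv",(378,274),.04),("va",(208,170),.03),("vb",(252,172),.03),("pe",(438,165),.01)]: print(n,ray(K,p,r,uv,z).round(3))
E
```

```text
c [0.36 0.04 0.02]
c2 [ 0.3   -0.236  0.02 ]
dec3 [0.534 0.128 0.02 ]
drv [ 0.472 -0.19   0.04 ]
va [0.686 0.167 0.03 ]
vb [0.684 0.073 0.03 ]
pe [ 0.714 -0.323  0.01 ]
```

The pictures show three carousels, at top pixels (223,242), (263,327) and (401,362). The left-most, at (223,242), lies at about (0.53, 0.13) and is the target. The drive is at (380,273), with its panel on the near side.

Run:
```python
import cv2
im=cv2.imread("pics/top0.png")
a=cv2.resize(im[205:280,183:263],(400*1,375),interpolation=cv2.INTER_CUBIC)
b=cv2.resize(im[235:310,340:420],(400,375),interpolation=cv2.INTER_CUBIC)
import numpy as np
cv2.imwrite("pics/z0.png",np.hstack([a,b]))
```

```text
(no output)
```

View pics/z0.png

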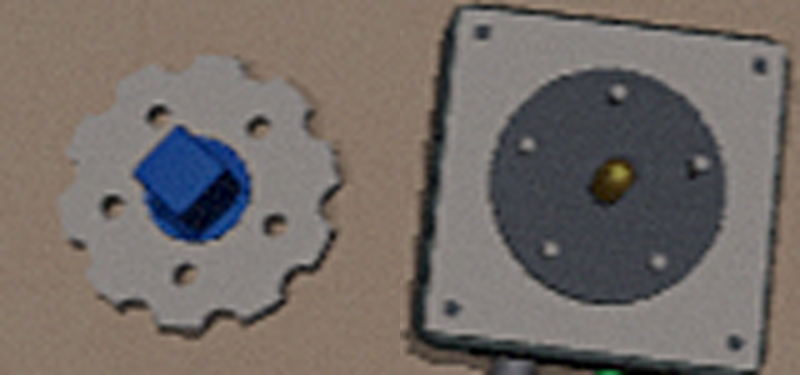

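```bash
cat > m0.py <<'E'
from h import *
K=[[512.25344708,0,312.96828535],[0,512.25344708,242.55424869],[0,0,1]];p=[0.33596826,-0.06932322,1.06051547];r=[-169.0611176,0.36356131,-88.71846973]
def L(x,y,z,o): return ray(K,p,r,((x+.5)/5-.5+o[0],(y+.5)/5-.5+o[1]),z)
H=np.array([L(*q,.0132,(183,205)) for q in [(160,115),(260,126),(276,224),(186,273),(112,206)]])
S=np.array([L(x-400,y,.061,(340,235)) for x,y in [(618,93),(701,162),(659,262),(551,249),(527,144)]])
for n,P in (("holes",H),("studs",S)):
    c=P.mean(0); d=P-c; print(n,c.round(4),np.hypot(d[:,0],d[:,1]).round(4),(np.degrees(np.arctan2(d[:,1],d[:,0]))%72).round(1))
G=np.array([L(*q,.0562,(183,205)) for q in [(178,126),(230,168),(187,212),(134,174)]])
print("grip",G.mean(0).round(4)); d=G-G.mean(0); print((np.degrees(np.arctan2(d[:,1],d[:,0]))%90).round(1),np.hypot(d[:,0],d[:,1]).round(4))
print("pin",L(620-400,170,.085,(340,235)).round(4))
from station import env
o=env.get_obs(); print(rot(o["tool_rot"]).round(3)); f=env.grab_frame("wrist"); print(np.array(f["mount"]).round(3),f["K"])
cv2.imwrite("pics/w0.png",f["frame"])
E
python3 m0.py
```

```text
holes [0.5347 0.1307 0.0132] [0.0359 0.0364 0.0359 0.0359 0.0367] [30.2 30.4 30.5 30.7 30.9]
studs [ 0.475  -0.1952  0.061 ] [0.0355 0.0363 0.0363 0.0359 0.036 ] [67.5 67.6 66.7 66.9 66.7]
grip [0.534  0.1296 0.0562]
[8.7 3.6 9.6 6.1] [0.0182 0.0191 0.0173 0.0194]
pin [ 0.4763 -0.1956  0.085 ]
[[ 0.    0.96  0.28]
 [ 0.    0.28 -0.96]
 [-1.    0.   -0.  ]]
[[ 0.001 -0.278  0.96  -0.131]
 [ 0.    -0.96  -0.278  0.071]
 [ 1.     0.    -0.001 -0.   ]
 [ 0.     0.     0.     1.   ]] [[368.54874335   0.         315.80143341]
 [  0.         368.54874335 235.06995309]
 [  0.           0.           1.        ]]
```

```bash
cat > go.py <<'E'
import sys
from h import *
from station import env
# go.py x y z jawangle : rows for target pose rel. to commanded/current pose
def rel(x,y,z,a,o):
    a=np.radians(a); zc=np.array([np.cos(a),np.sin(a),0]); xc=np.array([0,0,-1.]); T=np.c_[xc,np.cross(zc,xc),zc]
    R0=rot(o["tool_rot"]); 
    rv=R.from_matrix(R0.T@T).as_rotvec(degrees=True); s=R0.T@(np.array([x,y,z])-o["ee_pos"])
    return rv,s
if __name__=="__main__":
    o=env.get_obs(); rv,s=rel(*map(float,sys.argv[1:5]),o); R0=rot(o["tool_rot"])
    print("clock",o["clock"],"pos",o["ee_pos"].round(4),"jaw",np.degrees(np.arctan2(R0[1,2],R0[0,2])).round(2),"tilt x",R0[:,0].round(4),"F",o["ft_force"].round(2),"M",o["moment"].round(3),"op",round(o["opening"],3))
    print("row",rv.round(2),s.round(4))
E
python3 go.py 0.534 0.130 0.25 -41.5
```

```text
clock 0.75 pos [ 0.168  -0.576   0.2423] jaw -73.74 tilt x [ 0. -0. -1.] F [-0.2   0.08  0.04] M [ 0.01  -0.001  0.01 ] op 0.997
row [-32.24   0.    -0.  ] [-0.0077  0.549  -0.5753]
```

```bash
python3 -m handwheel '-32.25 0 0 -0.008 0.549 -0.575 60;-32.25 0 0 -0.008 0.549 -0.575 60;-32.25 0 0 -0.008 0.549 -0.575 60;-32.25 0 0 -0.008 0.549 -0.575 60;-32.25 0 0 -0.008 0.549 -0.575 60;-32.25 0 0 -0.008 0.549 -0.575 60;-32.25 0 0 -0.008 0.549 -0.575 60;-32.25 0 0 -0.008 0.549 -0.575 60;-32.25 0 0 -0.008 0.549 -0.575 60;-32.25 0 0 -0.008 0.549 -0.575 60;-32.25 0 0 -0.008 0.549 -0.575 60;-32.25 0 0 -0.008 0.549 -0.575 60;-32.25 0 0 -0.008 0.549 -0.575 60;-32.25 0 0 -0.008 0.549 -0.575 60;-32.25 0 0 -0.008 0.549 -0.575 60;-32.25 0 0 -0.008 0.549 -0.575 60;-32.25 0 0 -0.008 0.549 -0.575 60;-32.25 0 0 -0.008 0.549 -0.575 60' 30
python3 go.py 0.5347 0.1302 0.034 -41.5
cat > wp.py <<'E'
import sys; from h import *; from station import env; import json
n=sys.argv[1]; o=env.get_obs(); f=env.grab_frame("wrist"); p,r=wcam(f,o)
cv2.imwrite(f"pics/{n}.png",f["frame"]); json.dump(dict(K=np.array(f["K"]).tolist(),p=p.tolist(),r=r.tolist(),ee=o["ee_pos"].tolist()),open(n+".json","w"))
E
python3 wp.py w1
```

```text
clock: 3.0
ee_pos: [0.534, 0.1291, 0.2506]
tool_rot: [50.8, 90.0, 9.2]
ft_force: [-0.4, 0.2, 0.6]
opening: 0.768
clock 3.0 pos [0.534  0.1291 0.2506] jaw -41.55 tilt x [ 6.e-04  1.e-04 -1.e+00] F [-0.44  0.19  0.59] M [ 0.013 -0.031  0.039] op 0.768
row [-0.05  0.02 -0.03] [ 0.2166  0.0012 -0.0003]
```

View pics/w1.png

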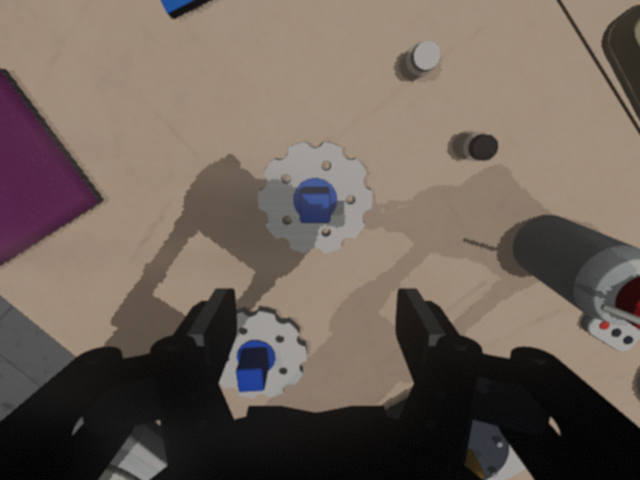

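The wrist picture shows the target carousel at about (316,197), its grip square with the jaws. I'll zoom in to measure it.

Run:
```python
import cv2
im=cv2.imread("pics/w1.png"); cv2.imwrite("pics/w1z.png",cv2.resize(im[135:260,250:380],None,fx=4.6,fy=4.6,interpolation=cv2.INTER_CUBIC))
```

```text
(no output)
```

View pics/w1z.png

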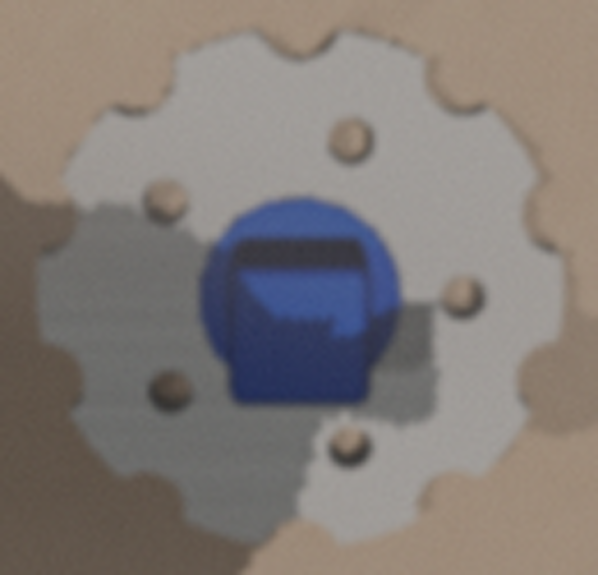

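Run:
```python
import json; from h import *
j=json.load(open("w1.json"))
W=lambda x,y,z: ray(j["K"],j["p"],j["r"],((x+.5)/4.6-.5+250,(y+.5)/4.6-.5+135),z)
P=np.array([W(*q,.0132) for q in [(352,140),(463,298),(350,445),(171,390),(166,200)]])
c=P.mean(0); d=P-c; print(c.round(4),np.hypot(d[:,0],d[:,1]).round(4),(np.degrees(np.arctan2(d[:,1],d[:,0]))%72).round(1))
G=np.array([W(*q,.0562) for q in [(230,267),(368,267),(370,402),(232,402)]])
print(G.mean(0).round(4)); e=G[1]-G[0]; print(np.degrees(np.arctan2(e[1],e[0])), np.linalg.norm(e))
```

```text
[0.5351 0.1316 0.0132] [0.0358 0.0358 0.0357 0.0358 0.036 ] [30.4 30.  30.7 30.6 30.4]
[0.5354 0.1318 0.0562]
-41.53705789469545 0.026710377740618206
```

```bash
python3 go.py 0.535 0.1312 0.034 -41.55
```

```text
clock 3.05 pos [0.534  0.1292 0.2506] jaw -41.54 tilt x [ 5.e-04  1.e-04 -1.e+00] F [-0.07 -0.24 -0.61] M [-0.013  0.032  0.036] op 0.76
row [ 0.01  0.02 -0.02] [ 0.2166  0.0021 -0.0007]
```

```bash
python3 -m handwheel '0 0 0 0.05 0.002 -0.0005 60;0 0 0 0.10 0.002 -0.0005 60;0 0 0 0.14 0.002 -0.0005 60;0 0 0 0.17 0.002 -0.0005 60;0 0 0 0.195 0.002 -0.0005 60;0 0 0 0.21 0.002 -0.0005 60;0 0 0 0.216 0.002 -0.0005 60;0 0 0 0.216 0.002 -0.0005 60;0 0 0 0.216 0.002 -0.0005 60' 30
python3 go.py 0.535 0.1312 0.034 -41.55
python3 -m handwheel '0 0 0 0 0 0 255;0 0 0 0 0 0 255;0 0 0 0 0 0 255;0 0 0 0 0 0 255;0 0 0 0 0 0 255;0 0 0 0 0 0 255;0 0 0 0 0 0 255;0 0 0 0 0 0 255' 40
python3 go.py 0.535 0.1312 0.034 -41.55
```

```text
clock: 4.18
ee_pos: [0.5357, 0.1317, 0.0356]
tool_rot: [51.9, 89.9, 10.4]
ft_force: [-0.1, 0.3, -0.1]
opening: 0.767
clock 4.175 pos [0.5357 0.1317 0.0356] jaw -41.49 tilt x [ 2.1e-03  4.0e-04 -1.0e+00] F [-0.08  0.3  -0.15] M [0.023 0.015 0.071] op 0.767
row [ 0.06  0.07 -0.09] [ 0.0016 -0.0008 -0.0002]
clock: 5.18
ee_pos: [0.5353, 0.1316, 0.0348]
tool_rot: [53.1, 89.9, 11.7]
ft_force: [-1.7, -0.3, 5.6]
opening: 0.325
clock 5.175 pos [0.5353 0.1316 0.0348] jaw -41.49 tilt x [ 9.e-04  2.e-04 -1.e+00] F [-1.72 -0.29  5.61] M [-0.014  0.074  0.007] op 0.325
row [ 0.06  0.03 -0.04] [ 0.0008 -0.0005  0.0001]
```

```bash
python3 -m handwheel '0 0 0 -0.01 0 0 255;0 0 0 -0.03 0 0 255;0 0 0 -0.07 0 0 255;0 0 0 -0.12 0 0 255;0 0 0 -0.165 0 0 255;0 0 0 -0.19 0 0 255;0 0 0 -0.19 0 0 255;0 0 0 -0.19 0 0 255'
python3 go.py 0.39 -0.29 0.22 -41.55; python3 wp.py w2
```

```text
clock: 6.18
ee_pos: [0.5345, 0.1314, 0.2229]
tool_rot: [-128.1, 89.9, -169.6]
ft_force: [-0.7, -0.1, -2.5]
opening: 0.322
clock 6.175 pos [0.5345 0.1314 0.2229] jaw -41.49 tilt x [-2.e-03 -4.e-04 -1.e+00] F [-0.74 -0.14 -2.49] M [-0.031  0.028 -0.007] op 0.322
row [ 0.06 -0.07  0.09] [ 0.0034 -0.4114  0.1709]
```

View pics/w2.png

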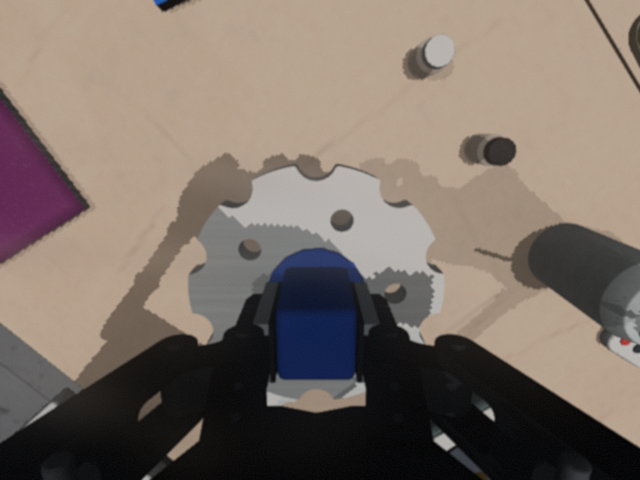

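The carousel hangs level in the jaws, with holes at (342,220), (249,249) and (396,293). Next I'll move so the wrist camera can see the drive.

```bash
python3 -m handwheel '0 0 0 0 -0.03 0.012 255;0 0 0 0 -0.08 0.033 255;0 0 0 0 -0.13 0.054 255;0 0 0 0 -0.18 0.075 255;0 0 0 0 -0.23 0.096 255;0 0 0 0 -0.28 0.116 255;0 0 0 0 -0.33 0.137 255;0 0 0 0 -0.37 0.154 255;0 0 0 0 -0.4 0.166 255;0 0 0 0 -0.411 0.171 255;0 0 0 0 -0.411 0.171 255;0 0 0 0 -0.411 0.171 255'
python3 go.py 0.475 -0.195 0.22 -4.9; python3 wp.py w3
python3 - <<'E'
import cv2
im=cv2.imread("pics/w3.png"); cv2.imwrite("pics/w3z.png",cv2.resize(im[40:400,100:540],None,fx=1.6,fy=1.6,interpolation=cv2.INTER_CUBIC))
E
```

```text
clock: 7.72
ee_pos: [0.3912, -0.2886, 0.2239]
tool_rot: [147.4, 89.9, 105.9]
ft_force: [0.2, 0.1, -3.3]
opening: 0.323
clock 7.725 pos [ 0.3912 -0.2886  0.2239] jaw -41.42 tilt x [-3.e-04  1.e-03 -1.e+00] F [ 0.2   0.15 -3.34] M [ 0.087 -0.02  -0.041] op 0.323
row [-36.52  -0.04  -0.05] [0.0039 0.1256 0.0009]
```

View pics/w3.png

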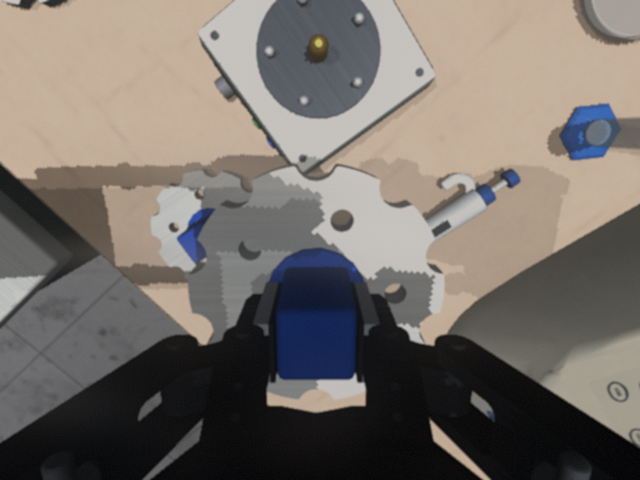

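Run:
```python
import cv2,numpy as np
im=cv2.imread("pics/w3.png")
cv2.imwrite("pics/w3a.png",cv2.resize(im[0:125,250:390],None,fx=4,fy=4,interpolation=cv2.INTER_CUBIC))
cv2.imwrite("pics/w3b.png",cv2.resize(im[155:405,185:450],None,fx=2.4,fy=2.4,interpolation=cv2.INTER_CUBIC))
```

```text
(no output)
```

View pics/w3a.png

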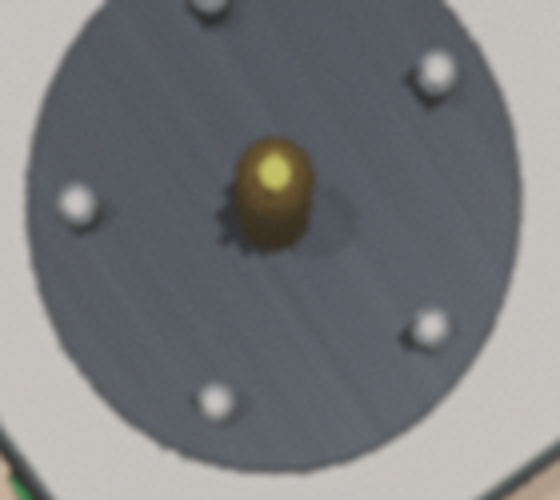

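View pics/w3b.png

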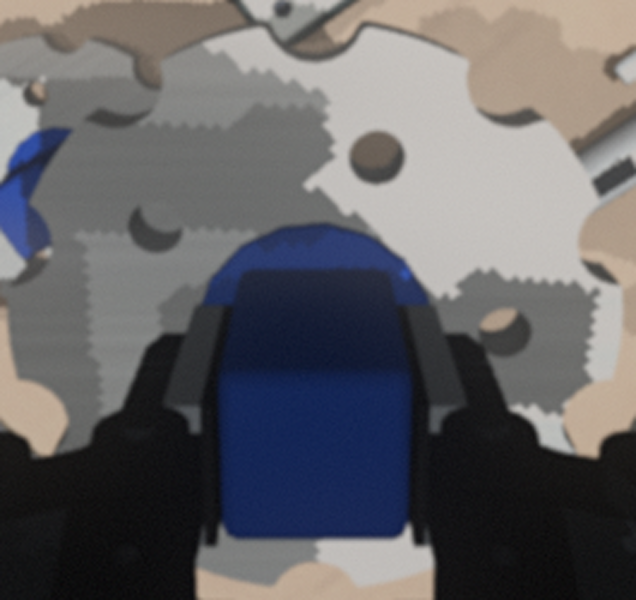

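```bash
cat > m3.py <<'E'
import json; from h import *
from scipy.optimize import least_squares
j=json.load(open("w3.json")); ee=np.array(j["ee"])
A=lambda x,y,z: ray(j["K"],j["p"],j["r"],((x+.5)/4-.5+250,(y+.5)/4-.5+0),z)
B=lambda x,y,z: ray(j["K"],j["p"],j["r"],((x+.5)/2.4-.5+185,(y+.5)/2.4-.5+155),z)
def fit(P,a0):
    P=np.array(P)
    def f(v):
        a=np.degrees(np.arctan2(P[:,1]-v[1],P[:,0]-v[0])); k=np.round((a-v[2])/72); t=np.radians(v[2]+72*k)
        return np.r_[P[:,0]-v[0]-v[3]*np.cos(t),P[:,1]-v[1]-v[3]*np.sin(t)]
    s=least_squares(f,[*P[:,:2].mean(0),a0,.036],x_scale=[.001,.001,1,.001]); return s.x.round(4),np.abs(s.fun).max().round(5)
print("pin",A(275,172,.085).round(4),"flange c",A(274,232,.051).round(4))
print("studs",fit([A(*q,.061) for q in [(437,72),(432,327),(216,402),(78,205)]],67))
zt=ee[2]-.0336+.012
H=[B(*q,zt) for q in [(377,157),(505,331),(155,226)]]
c=ee[:2]
def f(v):
    a=np.array([v[2]+72*k for k in range(5)]); 
    T=np.c_[v[0]+.036*np.cos(np.radians(a)),v[1]+.036*np.sin(np.radians(a))]
    return np.ravel([T[np.argmin(np.linalg.norm(T-h[:2],axis=1))]-h[:2] for h in H])
s=least_squares(f,[*c,30.5],x_scale=[.001,.001,1]); print("carousel",s.x.round(4),np.abs(s.fun).max().round(5),"ee",ee.round(4))
G=[B(*q,zt-.012+.055).round(4) for q in [(220,372),(413,372),(408,537),(230,537)]]; print(G,np.mean(G,0))
E
python3 m3.py
```

```text
pin [ 0.4758 -0.1952  0.085 ] flange c [ 0.4735 -0.1977  0.051 ]
studs (array([ 4.75600e-01, -1.95400e-01,  6.69206e+01,  3.57000e-02]), np.float64(0.00017))
carousel [ 0.3911 -0.2889 30.7623] 0.00027 ee [ 0.3912 -0.2886  0.2239]
[array([ 0.3907, -0.2697,  0.2453]), array([ 0.4106, -0.2872,  0.2453]), array([ 0.3931, -0.3072,  0.2453]), array([ 0.3736, -0.2901,  0.2453])] [ 0.392   -0.28855  0.2453 ]
```

```bash
python3 go.py 0.4757 -0.1953 0.14 -11.2
```

```text
clock 7.775 pos [ 0.3913 -0.2885  0.2241] jaw -41.4 tilt x [-0.e+00  6.e-04 -1.e+00] F [-0.62  0.44 -2.94] M [ 0.019  0.028 -0.003] op 0.321
row [-3.02e+01 -2.00e-02 -3.00e-02] [0.0841 0.1257 0.0017]
```

```bash
python3 -m handwheel '-8 0 0 0 0.03 0 255;-16 0 0 0 0.07 0.001 255;-24 0 0 0 0.1 0.0015 255;-30.2 0 0 0 0.12 0.0017 255;-30.2 0 0 0.02 0.1257 0.0017 255;-30.2 0 0 0.06 0.1257 0.0017 255;-30.2 0 0 0.084 0.1257 0.0017 255;-30.2 0 0 0.084 0.1257 0.0017 255;-30.2 0 0 0.084 0.1257 0.0017 255'
python3 go.py 0.4757 -0.1953 0.11 -11.2; python3 wp.py w4
python3 - <<'E'
from station import env; import cv2
f=env.grab_frame("scene"); cv2.imwrite("pics/s4.png",cv2.resize(f["frame"][150:350,270:470],(600,600),interpolation=cv2.INTER_CUBIC))
E
```

```text
clock: 8.9
ee_pos: [0.4754, -0.1968, 0.1409]
tool_rot: [-22.1, 89.9, -33.4]
ft_force: [0.3, -0.6, -2.6]
opening: 0.321
clock 8.9 pos [ 0.4754 -0.1968  0.1409] jaw -11.35 tilt x [ 7.e-04 -5.e-04 -1.e+00] F [ 0.29 -0.6  -2.6 ] M [ 0.034  0.03  -0.073] op 0.321
row [-0.15  0.05  0.02] [ 0.0309  0.0015 -0.    ]
```

View pics/w4.png

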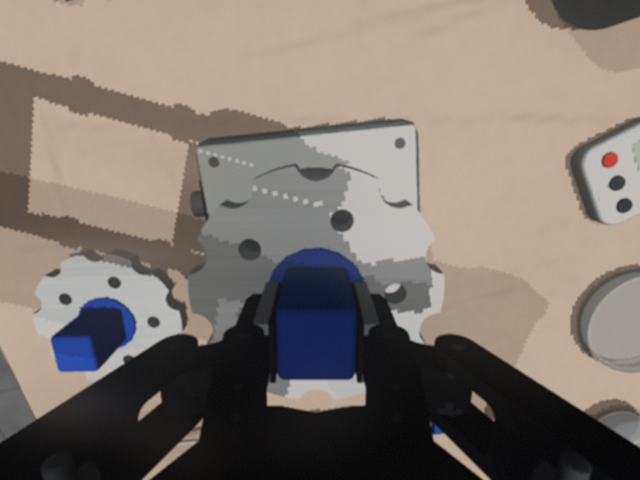

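View pics/s4.png

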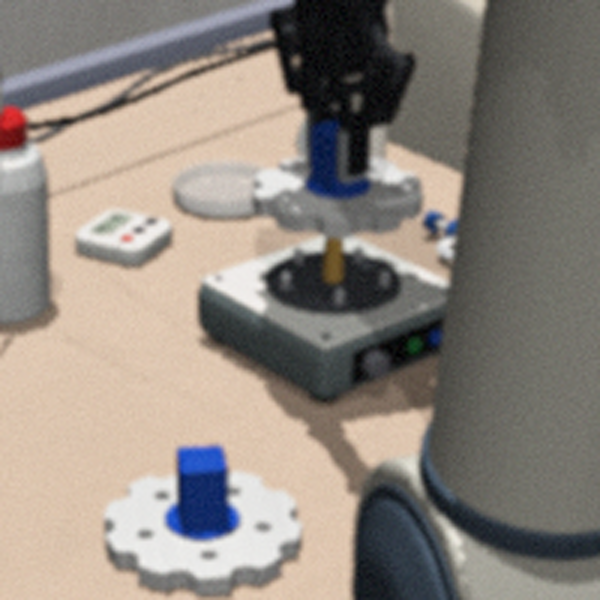

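The carousel is above the pin, about 1.5 mm short along tool y. I'll correct that and go down slowly, watching the force.

```bash
python3 -m handwheel '0 0 0 0 0.0015 0 255;0 0 0 0 0.0015 0 255;0 0 0 0.005 0.0015 0 255;0 0 0 0.01 0.0015 0 255;0 0 0 0.014 0.0015 0 255;0 0 0 0.018 0.0015 0 255;0 0 0 0.018 0.0015 0 255;0 0 0 0.018 0.0015 0 255'
python3 go.py 0.4757 -0.1953 0.11 -11.2
```

```text
clock: 10.0
ee_pos: [0.4757, -0.1952, 0.1224]
tool_rot: [-14.0, 90.0, -25.3]
ft_force: [0.1, -0.1, -3.3]
opening: 0.321
clock 10.0 pos [ 0.4757 -0.1952  0.1224] jaw -11.29 tilt x [ 2.e-04 -1.e-04 -1.e+00] F [ 0.11 -0.11 -3.32] M [ 0.024  0.024 -0.002] op 0.321
row [-0.09  0.01  0.  ] [ 0.0124 -0.0001  0.    ]
```

```bash
python3 -m handwheel '0 0 0 0.004 0 0 255;0 0 0 0.008 0 0 255;0 0 0 0.011 0 0 255;0 0 0 0.014 0 0 255;0 0 0 0.017 0 0 255;0 0 0 0.019 0 0 255;0 0 0 0.019 0 0 255'
python3 go.py 0.4757 -0.1953 0.0946 -11.2
```

```text
clock: 10.88
ee_pos: [0.4755, -0.195, 0.103]
tool_rot: [158.8, 90.0, 147.5]
ft_force: [0.1, 0.7, -4.0]
opening: 0.323
clock 10.875 pos [ 0.4755 -0.195   0.103 ] jaw -11.29 tilt x [-3.e-04  2.e-04 -1.e+00] F [ 0.08  0.72 -3.96] M [ 0.112 -0.034  0.008] op 0.323
row [-0.09 -0.02 -0.01] [ 0.0084 -0.0002  0.0002]
```

```bash
python3 -m handwheel '0 0 0 0.002 0 0 255;0 0 0 0.004 0 0 255;0 0 0 0.006 0 0 255;0 0 0 0.0065 0 0 255;0 0 0 0.0065 0 0 255'
python3 go.py 0.4757 -0.1953 0.0946 -11.2|head -1
python3 -m handwheel '0 0 0 0.0005 0 0 255;0 0 0 0.001 0 0 255;0 0 0 0.001 0 0 255'
python3 go.py 0.4757 -0.1953 0.0946 -11.2|head -1
```

```text
clock: 11.5
ee_pos: [0.4756, -0.1951, 0.0966]
tool_rot: [158.9, 90.0, 147.6]
ft_force: [-0.1, 0.2, -4.5]
opening: 0.321
clock 11.5 pos [ 0.4756 -0.1951  0.0966] jaw -11.29 tilt x [-3.e-04  2.e-04 -1.e+00] F [-0.14  0.22 -4.47] M [ 0.123 -0.068 -0.037] op 0.321
clock: 11.88
ee_pos: [0.4757, -0.1951, 0.0958]
tool_rot: [26.9, 90.0, 15.6]
ft_force: [0.5, 1.4, -3.4]
opening: 0.324
clock 11.875 pos [ 0.4757 -0.1951  0.0958] jaw -11.29 tilt x [ 2.e-04  1.e-04 -1.e+00] F [ 0.49  1.37 -3.43] M [ 0.245 -0.122  0.015] op 0.324
```

```bash
for i in 1 2; do python3 -m handwheel '0 0 0 0.0005 0 0 255;0 0 0 0.0005 0 0 255' >/dev/null
python3 go.py 0.4757 -0.1953 0.0946 -11.2|head -1; done
```

```text
clock 12.125 pos [ 0.4757 -0.1951  0.0953] jaw -11.29 tilt x [ 2.e-04  0.e+00 -1.e+00] F [ 0.77  1.34 -3.49] M [ 0.263 -0.113  0.006] op 0.321
clock 12.375 pos [ 0.4757 -0.1951  0.0947] jaw -11.29 tilt x [ 1.e-04  1.e-04 -1.e+00] F [ 0.88  0.6  -2.86] M [ 0.288 -0.121 -0.038] op 0.323
```

```bash
python3 -m handwheel '0 0 0 0.0005 0 0 255;0 0 0 0.0005 0 0 255' >/dev/null
python3 go.py 0.4757 -0.1953 0.0946 -11.2|head -1; python3 -m handwheel '0 0 0 0.0004 0 0 255;0 0 0 0.0004 0 0 255' >/dev/null
python3 go.py 0.4757 -0.1953 0.0946 -11.2|head -1
```

```text
clock 12.625 pos [ 0.4757 -0.1951  0.0946] jaw -11.29 tilt x [ 3.e-04 -1.e-04 -1.e+00] F [-0.33  2.27 -0.1 ] M [0.377 0.051 0.017] op 0.319
clock 12.875 pos [ 0.4758 -0.1952  0.0945] jaw -11.29 tilt x [ 5.e-04 -2.e-04 -1.e+00] F [-0.94  1.69  2.14] M [ 0.457  0.245 -0.051] op 0.321
```

The carousel rests on the stud tips at TCP z 0.0946, as predicted, with a net press of about 5.5 N. Now I'll turn it under that touch.

```bash
python3 -m handwheel '-1 0 0 0 0 0 255;-2 0 0 0 0 0 255;-2 0 0 0 0 0 255' >/dev/null
python3 go.py 0.4757 -0.1953 0.0946 -11.2|head -1; python3 -m handwheel '-1 0 0 0 0 0 255;-2 0 0 0 0 0 255;-2 0 0 0 0 0 255' >/dev/null
python3 go.py 0.4757 -0.1953 0.0946 -11.2|head -1
```

```text
clock 13.25 pos [ 0.476  -0.1951  0.094 ] jaw -9.27 tilt x [ 9.e-04 -2.e-04 -1.e+00] F [1.53 1.01 1.52] M [ 0.423 -0.333 -0.062] op 0.322
clock 13.625 pos [ 0.4752 -0.195   0.0931] jaw -7.27 tilt x [-1.4e-03  5.0e-04 -1.0e+00] F [ 1.2   1.67 -2.99] M [ 0.294 -0.182  0.041] op 0.319
```

```bash
python3 -m handwheel '-0.5 0 0 0 0 0 255;-1 0 0 0 0 0 255;-1 0 0 0 0 0 255' >/dev/null
python3 go.py 0.4757 -0.1953 0.0946 -11.2|head -1; python3 -m handwheel '-0.5 0 0 0 0 0 255;-1 0 0 0.0003 0 0 255;-1 0 0 0.0006 0 0 255;-1 0 0 0.0006 0 0 255' >/dev/null
python3 go.py 0.4757 -0.1953 0.0946 -5.2
```

```text
clock 14.0 pos [ 0.4753 -0.195   0.0935] jaw -6.28 tilt x [-1.1e-03  4.0e-04 -1.0e+00] F [-0.34  1.62 -3.6 ] M [0.331 0.023 0.011] op 0.325
clock 14.5 pos [ 0.4756 -0.195   0.0934] jaw -5.29 tilt x [ 0.e+00  1.e-04 -1.e+00] F [-1.62  2.11 -2.68] M [0.45  0.171 0.011] op 0.319
row [-0.09  0.   -0.  ] [-0.0012 -0.0002  0.0001]
```

```bash
for i in 1 2; do python3 -m handwheel '0 0 0 0.0005 0 0 255;0 0 0 0.001 0.0001 0 255;0 0 0 0.001 0.0001 0 255' >/dev/null
python3 go.py 0.4757 -0.1953 0.0838 -5.2|head -1; done
```

```text
clock 14.875 pos [ 0.4759 -0.1951  0.0924] jaw -5.29 tilt x [ 8.e-04 -2.e-04 -1.e+00] F [ 0.81  2.31 -2.1 ] M [ 0.363 -0.114 -0.017] op 0.321
clock 15.25 pos [ 0.4757 -0.195   0.0911] jaw -5.29 tilt x [-0.e+00 -2.e-04 -1.e+00] F [ 0.42  1.26 -3.28] M [ 0.319 -0.107  0.018] op 0.323
```

Now about 3.5 mm below the stud tips and moving freely. I'll carry on down in millimetre steps.

```bash
for i in 1 ; do python3 -m handwheel '0 0 0 0.0005 0 0 255;0 0 0 0.001 0 0 255;0 0 0 0.0015 0 0 255;0 0 0 0.002 0 0 255;0 0 0 0.002 0 0 255' >/dev/null
python3 go.py 0.4757 -0.1953 0.0838 -5.2|head -1; done;  python3 -m handwheel '0 0 0 0.0005 0 0 255;0 0 0 0.001 0 0 255;0 0 0 0.0015 0 0 255;0 0 0 0.002 0 0 255;0 0 0 0.002 0 0 255' >/dev/null
python3 go.py 0.4757 -0.1953 0.0838 -5.2|head -1
```

```text
clock 15.875 pos [ 0.4756 -0.195   0.0891] jaw -5.29 tilt x [-2.e-04 -0.e+00 -1.e+00] F [-0.07  1.21 -3.6 ] M [ 0.183 -0.028  0.003] op 0.321
clock 16.5 pos [ 0.4756 -0.1949  0.0872] jaw -5.29 tilt x [-1.e-04 -0.e+00 -1.e+00] F [ 0.83  0.43 -4.02] M [ 0.071 -0.054  0.007] op 0.322
```

```bash
python3 -m handwheel '0 0 0 0.0005 0 0 255;0 0 0 0.001 0 0 255;0 0 0 0.0015 0 0 255;0 0 0 0.002 0 0 255;0 0 0 0.002 0 0 255' >/dev/null
python3 go.py 0.4757 -0.1953 0.0838 -5.2|head -1;  python3 -m handwheel '0 0 0 0.0005 0 0 255;0 0 0 0.0005 0 0 255;0 0 0 0.0005 0 0 255' >/dev/null
python3 go.py 0.4757 -0.1953 0.0838 -5.2|head -1;python3 -m handwheel '0 0 0 0.0004 0 0 255;0 0 0 0.0004 0 0 255;0 0 0 0.0004 0 0 255' >/dev/null
python3 go.py 0.4757 -0.1953 0.0838 -5.2|head -1
```

```text
clock 17.125 pos [ 0.4756 -0.1949  0.0852] jaw -5.29 tilt x [-2.e-04  0.e+00 -1.e+00] F [-0.79 -0.04 -4.57] M [ 0.098 -0.023  0.044] op 0.319
clock 17.5 pos [ 0.4756 -0.1949  0.0848] jaw -5.29 tilt x [-0.  0. -1.] F [-0.11  1.   -2.77] M [ 0.084 -0.016 -0.063] op 0.321
clock 17.875 pos [ 0.4757 -0.1949  0.0847] jaw -5.29 tilt x [ 2.e-04 -1.e-04 -1.e+00] F [-1.36  0.96  0.95] M [0.215 0.281 0.032] op 0.319
```

Contact at z 0.0847, 10 mm below the tip rest, with a net force of about 4 N. I'll check by camera before letting go.

```bash
python3 -m handwheel '0 0 0 0.0002 0 0 255;0 0 0 0.0002 0 0 255;0 0 0 0.0002 0 0 255' >/dev/null
python3 go.py 0.4757 -0.1953 0.0838 -5.2|head -1; python3 wp.py w5
python3 - <<'E'
from station import env; import cv2,numpy as np
f=env.grab_frame("scene"); a=cv2.resize(f["frame"][190:310,310:430],(400,400),interpolation=cv2.INTER_CUBIC)
b=cv2.resize(cv2.imread("pics/w5.png")[100:420,160:480],(400,400)); cv2.imwrite("pics/s5.png",np.hstack([a,b]))
E
```

```text
clock 18.25 pos [ 0.4757 -0.195   0.0847] jaw -5.29 tilt x [ 3.e-04 -2.e-04 -1.e+00] F [-3.69  2.04  5.62] M [ 0.324  0.569 -0.001] op 0.32
```

View pics/s5.png

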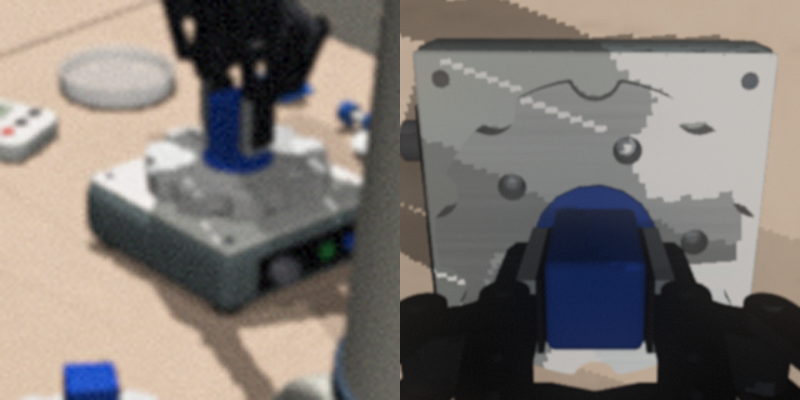

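The studs show centred in the three visible holes, and the disc sits flat on the flange. I'll ease the press slightly and open.

```bash
python3 -m handwheel '0 0 0 -0.0003 0 0 255;0 0 0 -0.0004 0 0 255' 20
python3 go.py 0.4757 -0.1953 0.0838 -5.2|head -1
python3 -m handwheel '0 0 0 0 0 0 150;0 0 0 0 0 0 120;0 0 0 0 0 0 90;0 0 0 0 0 0 60;0 0 0 0 0 0 60;0 0 0 0 0 0 60;0 0 0 0 0 0 60'
python3 go.py 0.4757 -0.1953 0.2 -5.2; python3 wp.py w6
```

```text
clock: 18.6
ee_pos: [0.4757, -0.195, 0.0847]
tool_rot: [-44.0, 90.0, -49.3]
ft_force: [-3.4, 1.1, 3.7]
opening: 0.323
clock 18.6 pos [ 0.4757 -0.195   0.0847] jaw -5.29 tilt x [ 1.e-04 -1.e-04 -1.e+00] F [-3.43  1.05  3.75] M [0.301 0.558 0.017] op 0.323
clock: 19.48
ee_pos: [0.4757, -0.1949, 0.0846]
tool_rot: [-19.2, 90.0, -24.5]
ft_force: [-0.3, -0.0, 0.3]
opening: 0.762
clock 19.475 pos [ 0.4757 -0.1949  0.0846] jaw -5.29 tilt x [ 1.e-04 -0.e+00 -1.e+00] F [-0.33 -0.01  0.31] M [0.022 0.053 0.025] op 0.762
row [-0.09  0.    0.  ] [-1.154e-01 -4.000e-04  1.000e-04]
```

View pics/w6.png

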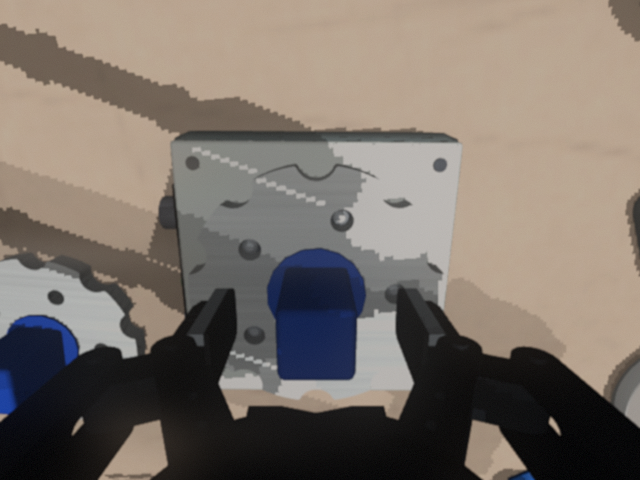

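The jaws are clear on both sides of the grip at (316,345), and studs show in the holes. I'll retreat straight up.

```bash
python3 -m handwheel '0 0 0 -0.01 0 0 60;0 0 0 -0.03 0 0 60;0 0 0 -0.06 0 0 60;0 0 0 -0.1 0 0 60;0 0 0 -0.14 0 0 60;0 0 0 -0.17 0 0 60;0 0 0 -0.17 0 0 60;0 0 0 -0.17 0 0 60'
python3 wp.py w7
python3 - <<'E'
from h import *
import json
from station import env
f=env.grab_frame("top"); cv2.imwrite("pics/top7.png",f["frame"])
g=env.grab_frame("scene"); 
b=cv2.imread("pics/w7.png"); cv2.imwrite("pics/f7.png",np.hstack([cv2.resize(g["frame"][180:320,300:440],(400,400),interpolation=cv2.INTER_CUBIC),cv2.resize(b[120:280,240:400],(400,400),interpolation=cv2.INTER_CUBIC)]))
E
```

```text
clock: 20.52
ee_pos: [0.4756, -0.1949, 0.2545]
tool_rot: [-104.6, 90.0, -109.9]
ft_force: [0.8, 0.7, -0.6]
opening: 0.766
```

View pics/f7.png

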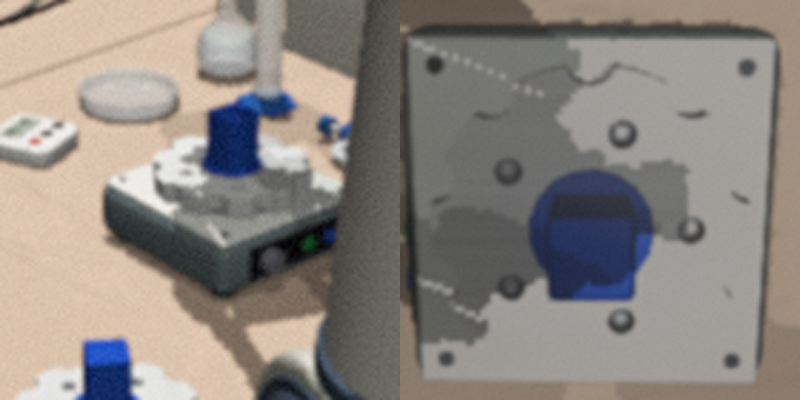

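View pics/top7.png

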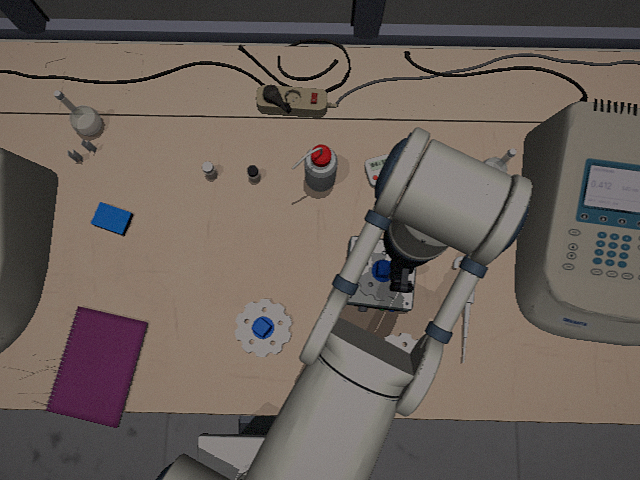

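All five studs show in the holes and the disc is level on the flange. The vials are unmoved at (208,170) and (252,172), the dish still stands in its place in the scene view, and the arm is clear.

```bash
python3 -c "
from station import env
print(env.sign_off())"
```

```text
the job is handed in; nothing more can be done
None
```

The left-most of the three carousels now sits home on the drive's flange, released and level, and the job is handed in after about 21 s.

- **Fit:** I took the carousel by its blue grip and lowered it over the pin about 6° short of a match. I rested it on the stud tips with about 5.5 N net press and turned it. It began to drop in about 2° before the match I had measured, and I lowered it, still held, another 10 mm until it seated.
- **Force:** The highest net press was about 9 N, when I confirmed the seat. I eased it a little before opening.
- **Last checks:** Contact came at TCP z 0.0847 m against 0.0846 m expected. After release the force read about zero, all five studs showed in the holes, and the disc looked level.
- **Other things:** The vials are at the same pixels as at the start. In the last top picture the arm hid the petri dish, so I could only check it by eye in the scene view, where it stood in place.

No check failed or disagreed.

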